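# Set the dial shaker to coarse and bring it out of the spice station

### The arm

A 6-joint arm with a two-finger parallel gripper is mounted at the origin on the work surface. World frame = base frame: x ahead of the robot, y to its left, z up, the work surface at z = 0. Lengths are in m, angles in rad, forces in N, time in s.
With the tool pointing down it reaches from about 0.275 to 0.825 m from the base axis. Payload 4.9 kg.
Tool frame: the origin (TCP) lies at the centre of the arm's flange, where the gripper is bolted on; the fingertips stand 173 mm ahead of it and the grasp point (between the pads) lies 155 mm ahead of it; z points along the fingers, y is the line along which they close (so a half turn about z gives the same grasp; the last joint's range is limited). The gripper opens to 85 mm and grips with 20 to 120 N. Pads are 22 mm wide; open, the fingers measure 114 mm over their backs; the gripper's body (76 mm by 85 mm) begins 54 mm behind the grasp point. The pads swing forward as they close: fully open they stand 13 mm farther back than shut.
Start: joints at [-1.334, 0.326, -0.193, 1.052, 0, 1.437], TCP at [0.199, -0.513, 0.405] pointing down, gripper open.
Joint ranges: [-2.65, 2.65], [-0.97, 1.79], [-1.3, 1.35], [-1.93, 2.1], [-1.47, 1.37], [-3.14, 3.14]. Speed limits (rad/s): [2.57, 2.57, 3.14, 3.14, 3.14, 3.14].

### API

Orientations are given as a unit quaternion [x, y, z, w].
In Python, from plant import * gives the robot as it stands.
- The arm moves only by the tool play_rows, never from a script. Its argument "rows" is text: rows parted by semicolons, each of 4 numbers parted by spaces: the shift along the tool's x, y, z in cm, then the turn about the tool's z in degrees. In form: x y z turn; .... A call has exactly 10 rows; each row shifts and turns the commanded pose from where the row before left it, along the tool's axes as they then stand; what a row does not reach is not made up. A row lasts 1/8 s, in which the tool goes at most 62.5 mm and 10.7 degrees, less where a joint would pass 70% of its speed; a pose out of reach is approached as far as the arm can. A call with a gripper value outside its range is refused whole. "jaw" is the finger opening in cm, from 0 to 8.54, set as the call begins (left out, the last holds). The fingers move at their own pace and stop on an object; "force" is the grip in N (left out, the last holds). Time passes only in rows, so rows that do not move let the fingers close, or fill a call up. It gives the time, the measured TCP pose, the force, the opening and the grip force at its end, in the units of the state.
- state(): the state, without advancing time (a new reading comes with each control period).
- get_image(name): name is "scene" or "top"; returns a dict with "img" (480x640x3 uint8, red, green, blue), "fx", "fy", "cx", "cy" (pixels), "k1" (the pictures are not rectified: a ray, as slopes to the right and down, at radius r is drawn at 1 + k1 r^2 times it, then the intrinsics apply), "xyz" and "orientation" of the camera in the world. Camera axes: x right, y up, looking along -z (the intrinsics and any distortion apply to the point x, -y, -z); pixel columns grow to the right and rows downward; lengths in m; the calibration is good to about 2 mm. A picture is of the moment at which its call begins. There is no depth.
- close_job(): hands the job in; it is judged then, once.
The state is a dict: "time_s": time; "q": joint angles; "joint_vel": joint speeds; "joint_torque": joint torques, N m; "eef_pos": TCP position; "orientation": TCP orientation; "contact_force": force on the tool from outside, world axes, zero at the start; "ft_torque": the same for the moment, N m; "gripper_width": finger opening in m; "grasp_force": force on a finger pad.
Only numpy, scipy, OpenCV 4.12 (cv2) and the standard library are available. Lean on these libraries where they do the work, as an engineer would, in place of code of your own. Each camera call takes 0.05 s, during which the arm holds its last target. There are 200 camera calls.

### The job

Swing the clear cover of the spice station open until it stays open by itself, turn the dial cap of the square shaker so that its window lies over the coarse holes, and stand that shaker upright on the free near part of the cream tray. Keep the shaker upright all the time, set it down rather than drop it, and leave the other shakers and the things on the tray where they are.

Things in the scene. Friction and masses are not known exactly. Their poses are not given: they have to be found in the camera images.
- station: Spice station fixed to the table: steel bin 130 (x) x 350 (y) mm, floor 6 mm, rim at 60 mm, with a black insert (top at 50 mm) that has three square pockets, 66 x 66 mm, centred at its own y = -105, 0, +105 mm. One shaker stands in each on the bin's floor; which is where varies. Origin: centre of the underside; x points away from the robot, to the hinge side; z up.
- cover (a joint): Angle (rad) of the clear dome cover (130 x 350 mm, 83 mm high, 0.35 kg), hinged on the bin's far rim: 0 = closed over the shakers, grows as its front swings up and away from the robot, stop at 1.85. No spring, hardly any friction: below about 0.85 it falls shut, above that it falls open to the stop and stays, the whole dome then lying behind the hinge line.
- cover_knob (a point): Centre of the head (diameter 26 mm, 26 mm tall) of the black round knob on the cover's flat top. The cover's top is 27 mm below this point, the knob's top 13 mm above it. When closed it lies 98 mm in front of the hinge axis and 110 mm above it; it turns with the cover. z = the knob's axis (up when closed), y = along the hinge.
- cover_hinge (a point): Middle of the cover's hinge axis; the axis is this frame's y (same as the station's y). Turns with the cover.
- shaker_center (a point): The square white shaker with the black dial cap: body 62 x 62 mm, 100 mm high, dial cap (diameter 64 mm) from 104 to 109 mm, its rib to 125 mm; about 0.45 kg. This point is on its axis 60 mm above its underside; z up, x and y normal to its flat sides and parallel to the station's. The pocket keeps it from turning. The neighbours (100 to 108 mm high) stand 105 mm apart.
- dial (a joint): Angle (rad) of the dial cap about the shaker's axis, anticlockwise from above, no stops, turns either way: 0 = window over the blank side (shaker's +x), 1.57 = pour slot, -1.57 = fine holes, 3.14 or -3.14 = coarse holes. Starts anywhere from -2.2 to 2.2. Friction about 0.02 N m (1 N at the rib); stays where it is left.
- dial_window (a point): Middle of the cap's window, an 80 degree sector opening in the black cap, 19 mm from the axis, on the level of the steel plate. x = outward from the axis.
- dial_rib (a point): Middle of the cap's rib, opposite the window: an upright black wall 26 mm long (radially, 5.5 to 31.5 mm off the axis), 7 mm thick, standing 16 mm above the cap's flat top; this point is 18.5 mm off the axis, 8 mm above the flat top. x = along the rib towards the axis, y = across it. Pushed sideways it turns the cap.
- coarse_holes (a point): Middle of the coarse holes (five of 6 mm) in the shaker's steel top plate, 19 mm from the axis on its -x side; the plate also has one curved pour slot (+y side), nine fine holes of 2.6 mm (-y side) and a blank side (+x). Only what lies under the cap's window shows. The cap is set right when the window is over this point.
- tray: Cream sheet tray fixed to the table, 370 (x) x 290 (y) mm, rim 20 mm high, 4 mm thick, floor 4 mm thick. Origin: centre of the underside; x away from the robot. The near half (its x from -0.17 to +0.02) is empty, the pot and the squeeze bottle stand in the far half.
- pot: Open stainless pot with a spoon in it, top diameter 92 mm, 78 mm high (spoon to 115 mm), on the tray's far half. Origin: centre of the underside. Bystander.
- squeeze_bottle: Cream squeeze bottle, diameter 60 mm, 195 mm high with its nozzle, on the tray's far half. Origin: centre of the underside. Bystander.
- dredger: Round steel dredger with domed perforated top, diameter 62 mm, 108 mm high, in a pocket of the station. Origin: centre of the underside. Bystander.
- glass_jar: Round amber glass spice jar with a white perforated cap, diameter 62 mm, 100 mm high, in a pocket of the station. Origin: centre of the underside. Bystander.

How it is judged:
At the end, for the whole second after the job is handed in: The cover stands open by itself (more than 1.4 rad), the dial's window is over the coarse holes (its middle within 4.8 mm of theirs, about 14 degrees), and the square shaker stands upright (within 0.08 rad) and at rest on the tray's floor in the empty near part (value of joint cover above 1.4 rad and horizontal distance between dial_window and coarse_holes below 0.0048 m and x of shaker_center in the frame of tray between -0.152 and 0.05 m and y of shaker_center in the frame of tray between -0.112 and 0.112 m and z of shaker_center in the frame of tray between 0.058 and 0.07 m and angle between shaker_center's own z axis and vertical below 0.08 rad and linear speed of shaker below 0.02 m/s); the robot touches nothing.
It fails at once if the shaker is tipped (more than 0.5 rad from upright) (angle between shaker_center's own z axis and vertical above 0.5 rad).
It fails at once if the shaker is dropped (faster than 0.6 m/s while the fingers do not hold it) (linear speed of shaker above 0.6 m/s and contact force between the fingers and shaker below 0.2 N).
It fails at once if another shaker is moved more than 30 mm or tipped (distance of any of dredger, glass_jar from where it was at the start of the episode above 0.03 m or angle between any of dredger, glass_jar's own z axis and vertical above 0.5 rad).
It fails at once if the pot or the squeeze bottle is moved more than 30 mm or tipped (distance of any of pot, squeeze_bottle from where it was at the start of the episode above 0.03 m or angle between any of pot, squeeze_bottle's own z axis and vertical above 0.5 rad).
It also fails if it takes over 66 s, if anything falls off the work surface, if the arm or the gripper's body presses on something with over 40 N, if the wrist force passes 120 N, or if a joint passes its speed limit or range.

## Working session

There is one attempt and no reset: what is moved stays moved. The work goes in short steps, Python scripts to look and compute and a tool call to move; the robot and the scene stay as the last step left them, time stands still between calls to the robot, and variables do not carry over. Pictures are saved under pics/ and viewed, at most 10 in all, crops included, and the job is handed in when it is done.

Besides the shell and the picture viewer there is one more tool, called as name(argument=value, ...) on one line, values as JSON. play_rows: Moves the arm, as the interface text tells. Its arguments: {"type":"object","properties":{"rows":{"type":"string"},"jaw":{"type":"number"},"force":{"type":"number"}},"required":["rows"]}

```bash
mkdir -p pics; cat > h.py <<'E'
from plant import *
import numpy as np, cv2
from scipy.spatial.transform import Rotation as R
def ray(c,u,v):
    d=np.array([(u-c["cx"])/c["fx"],(v-c["cy"])/c["fy"]]);s=d.copy()
    for _ in range(20): s=d/(1+c["k1"]*(s@s))
    return R.from_quat(c["orientation"]).apply([s[0],-s[1],-1])
def atz(c,u,v,z):
    r=ray(c,u,v);p=np.array(c["xyz"]);return p+r*(z-p[2])/r[2]
def proj(c,P):
    q=R.from_quat(c["orientation"]).inv().apply(np.array(P)-c["xyz"])
    s=np.array([q[0],-q[1]])/-q[2];s=s*(1+c["k1"]*(s@s))
    return s*[c["fx"],c["fy"]]+[c["cx"],c["cy"]]
def tri(c1,p1,c2,p2):
    a,b=np.array(c1["xyz"]),np.array(c2["xyz"]);r,s=ray(c1,*p1),ray(c2,*p2)
    t=np.linalg.lstsq(np.c_[r,-s],b-a,rcond=None)[0];A=a+r*t[0];B=b+s*t[1]
    return (A+B)/2,np.linalg.norm(A-B)
def save(c,n,box=None,k=1):
    im=c["img"][...,::-1]
    if box: im=im[box[1]:box[3],box[0]:box[2]]
    cv2.imwrite("pics/"+n,cv2.resize(np.ascontiguousarray(im),None,fx=k,fy=k,interpolation=cv2.INTER_CUBIC))
E
python3 - <<'E'
from h import *
for n in("scene","top"):
    c=get_image(n);save(c,n+"1.png");print(n,c["xyz"],c["orientation"],c["fx"],c["k1"])
s=state();print(s["time_s"],s["eef_pos"],s["orientation"],s["gripper_width"])
E
```

```text
scene [1.19511122 0.70086833 0.72077965] [0.16918232 0.44990685 0.82340987 0.30159136] 528.8004783271211 0.04519714450562181
top [0.40293279 0.01378901 1.39612523] [-0.05099405  0.05378072  0.70537868 -0.7049455 ] 584.533096357183 -0.11026472772531462
0.1 [ 0.19925009 -0.51238055  0.40400496] [ 9.82862024e-01  1.84341270e-01 -3.67415611e-05 -7.31807985e-04] 0.08505622433722396
```

View pics/top1.png

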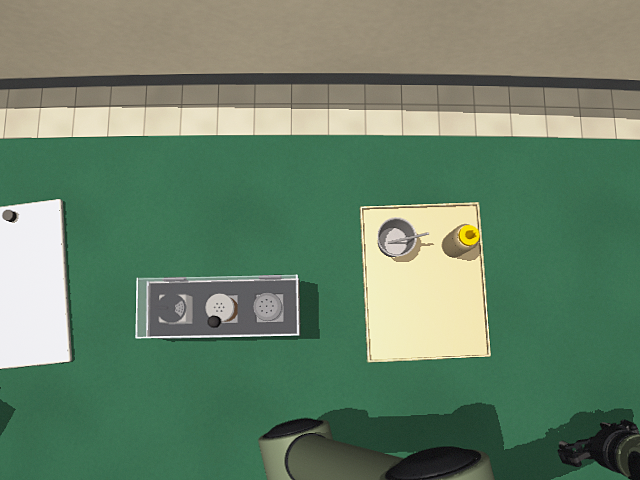

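View pics/scene1.png

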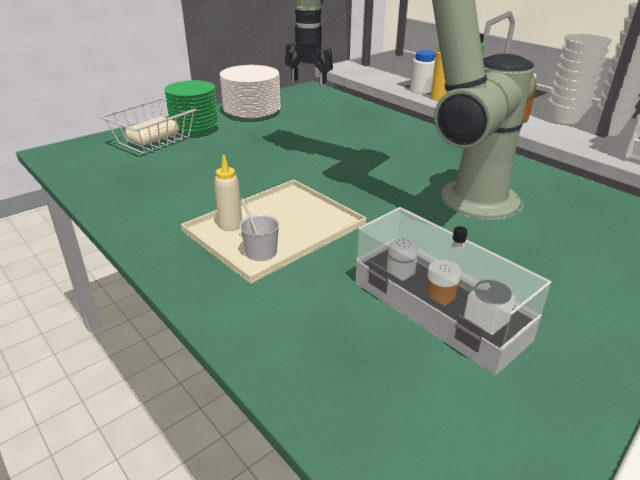

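The top view shows the station at about (225,307), with the square shaker in the left pocket (175,308), the jar in the middle and the dredger on the right. The knob is at (214,321), or (460,234) in the scene view. The tray spans (362–490, 203–361), and its near part is empty.

```bash
python3 - <<'E'
from h import *
t=get_image("top");s=get_image("scene")
a=cv2.resize(t["img"][265:350,125:325],None,fx=4,fy=4,interpolation=cv2.INTER_CUBIC)
b=cv2.resize(s["img"][200:370,350:560],None,fx=3,fy=3,interpolation=cv2.INTER_CUBIC)[:,:]
b=cv2.resize(s["img"][280:360,430:550],None,fx=3,fy=3,interpolation=cv2.INTER_CUBIC)
o=np.zeros((600,800,3),np.uint8);o[:340]=a;o[345:345+240,:360]=b
cv2.imwrite("pics/c1.png",o[...,::-1])
k,e=tri(t,(214,321.5),s,(460,234.5));print("knob",k,e)
for p in [(362,207),(479,203),(490,356),(367,361)]: print("tray",atz(t,*p,0.02))
for p in [(147,281),(149,337),(298,336),(298,277)]: print("st",atz(t,*p,0.06))
for p in [(175,308)]: print("sh",atz(t,*p,0.115))
E
```

```text
knob [0.43285193 0.22819609 0.16934235] 0.0028319740090789157
tray [ 0.7098314  -0.09472897  0.02      ]
tray [ 0.72058827 -0.38047275  0.02      ]
tray [ 0.35317076 -0.3927135   0.02      ]
tray [ 0.34418383 -0.10244619  0.02      ]
st [0.52690622 0.40696929 0.06      ]
st [0.39845375 0.39769114 0.06      ]
st [0.40229596 0.05685944 0.06      ]
st [0.53665375 0.05735454 0.06      ]
sh [0.46241266 0.32593667 0.115     ]
```

View pics/c1.png

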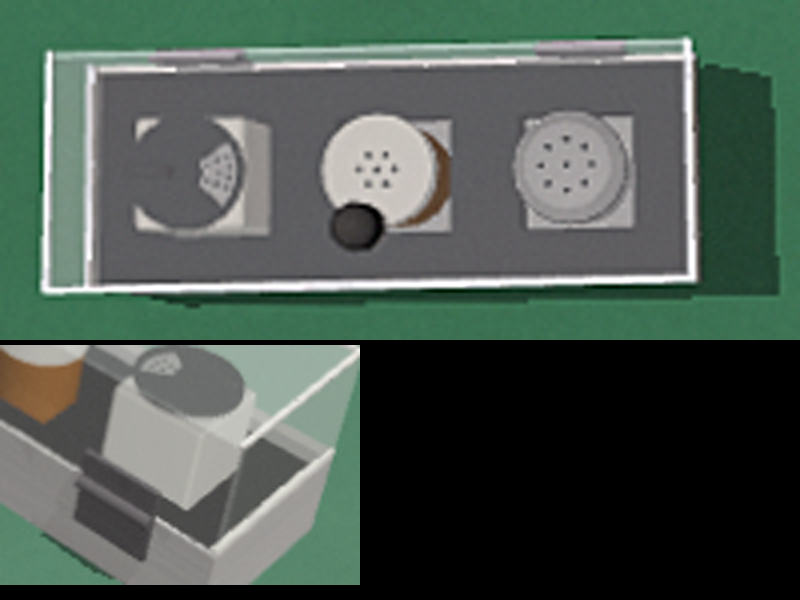

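play_rows(rows="0 0 0 -10;0 0 0 -10;0 0 0 -10;0 0 0 -10;0 0 0 -10;0 0 0 -10;0 0 0 -10;0 0 0 -10;0 0 0 -10;0 0 0 -10", jaw=8)

```text
time_s: 1.45
eef_pos: [0.1993, -0.5126, 0.4045]
orientation: [0.488, 0.873, 0.0, -0.0]
contact_force: [-0.8, 0.2, -0.7]
gripper_width: 0.0804
grasp_force: 0.0
```

play_rows(rows="0 0 0 -10;0 0 0 -10;0 0 0 -10;0 0 0 -10;0 0 0 -10;0 0 0 -10;-1.8 5.7 0 0;-1.8 5.7 0 0;-1.8 5.7 0 0;-1.8 5.7 0 0")

```text
time_s: 2.7
eef_pos: [0.2664, -0.2813, 0.4046]
orientation: [-0.01, 1.0, 0.0, 0.0]
contact_force: [0.8, -0.1, 0.4]
gripper_width: 0.0798
grasp_force: 0.0
```

play_rows(rows="-1.8 5.7 0 0;-1.8 5.7 0 0;-1.8 5.7 0 0;-1.8 5.7 0 0;-1.8 5.7 0 0;-1.8 5.7 0 0;-1.8 5.7 0 0;-1.8 5.7 0 0;0 0 0 0;0 0 0 0")

```text
time_s: 3.95
eef_pos: [0.4, 0.1759, 0.4043]
orientation: [-0.011, 1.0, -0.0, -0.001]
contact_force: [-0.3, -0.5, 0.3]
gripper_width: 0.0802
grasp_force: 0.0
```

play_rows(rows="-1.7 2.6 0 0;-1.7 2.5 0 0;0 0 2 0;0 0 2 0;0 0 2 0;0 0 2.1 0;0 0 0 0;0 0 0 0;0 0 0 0;0 0 0 0")

```text
time_s: 5.2
eef_pos: [0.4335, 0.2276, 0.3244]
orientation: [-0.011, 1.0, 0.0, 0.001]
contact_force: [-0.4, 0.2, -0.9]
gripper_width: 0.0799
grasp_force: 0.0
```

play_rows(rows="0 0 0 0;0 0 0 0;0 0 0 0;0 0 0 0;0 0 0 0;0 0 0 0;0 0 0 0;0 0 0 0;0 0 0 0;0 0 0 0", jaw=1, force=25)

```text
time_s: 6.45
eef_pos: [0.4332, 0.2273, 0.3238]
orientation: [-0.011, 1.0, -0.001, 0.0]
contact_force: [-1.3, -5.2, 4.1]
gripper_width: 0.0253
grasp_force: 24.8
```

```bash
python3 - <<'E'
# knob arc steps: world dX,dZ (cm) per row from theta 0 to 1.1, 14 rows
import numpy as np
th=np.linspace(0,1.12,15);a=np.arctan2(.110,-.098)-th;r=np.hypot(.098,.11)*100
print(np.round(np.diff(r*np.cos(a)),2),np.round(np.diff(r*np.sin(a)),2))
E
```

```text
[0.91 0.97 1.02 1.06 1.1  1.13 1.15 1.17 1.18 1.18 1.17 1.16 1.13 1.11] [ 0.75  0.67  0.59  0.51  0.42  0.33  0.24  0.15  0.06 -0.04 -0.13 -0.23
 -0.32 -0.41]
```

play_rows(rows="-0.91 0 -0.75 0;-0.97 0 -0.67 0;-1.02 0 -0.59 0;-1.06 0 -0.51 0;-1.1 0 -0.42 0;-1.13 0 -0.33 0;-1.15 0 -0.24 0;-1.17 0 -0.15 0;-1.18 0 -0.06 0;0 0 0 0")

```text
time_s: 7.7
eef_pos: [0.5311, 0.2295, 0.3607]
orientation: [-0.011, 1.0, -0.0, 0.0]
contact_force: [-1.5, -5.2, -0.9]
gripper_width: 0.0252
grasp_force: 25.3
```

play_rows(rows="-1.18 0 0.04 0;-1.17 0 0.13 0;-1.16 0 0.23 0;-1.13 0 0.32 0;-1.11 0 0.41 0;-1 0 0.5 0;-1 0 0.6 0;0 0 0 0;0 0 0 0;0 0 0 0")

```text
time_s: 8.95
eef_pos: [0.6082, 0.2313, 0.3395]
orientation: [-0.011, 1.0, -0.0, 0.001]
contact_force: [1.8, -5.0, 2.0]
gripper_width: 0.0254
grasp_force: 24.8
```

play_rows(rows="0 0 0 0;0 0 0 0;0 0 0 0;0 0 0 0;0 0 0 0;0 0 0 0;0 0 -2 0;0 0 -3 0;0 0 -3 0;0 0 0 0", jaw=6)

```text
time_s: 10.2
eef_pos: [0.6079, 0.2313, 0.4209]
orientation: [-0.011, 1.0, 0.0, 0.002]
contact_force: [0.5, -0.0, -0.2]
gripper_width: 0.0598
grasp_force: 0.0
```

```bash
python3 - <<'E'
from h import *
t=get_image("top");s=get_image("scene");st=state();print(st["eef_pos"])
o=np.zeros((600,800,3),np.uint8)
o[:300,:400]=t["img"][200:350,120:320].repeat(2,0).repeat(2,1)
o[:600,400:]=s["img"][130:430,340:540].repeat(2,0).repeat(2,1)
cv2.imwrite("pics/c2.png",o[...,::-1])
E
```

```text
[0.60726266 0.2311957  0.41779096]
```

View pics/c2.png

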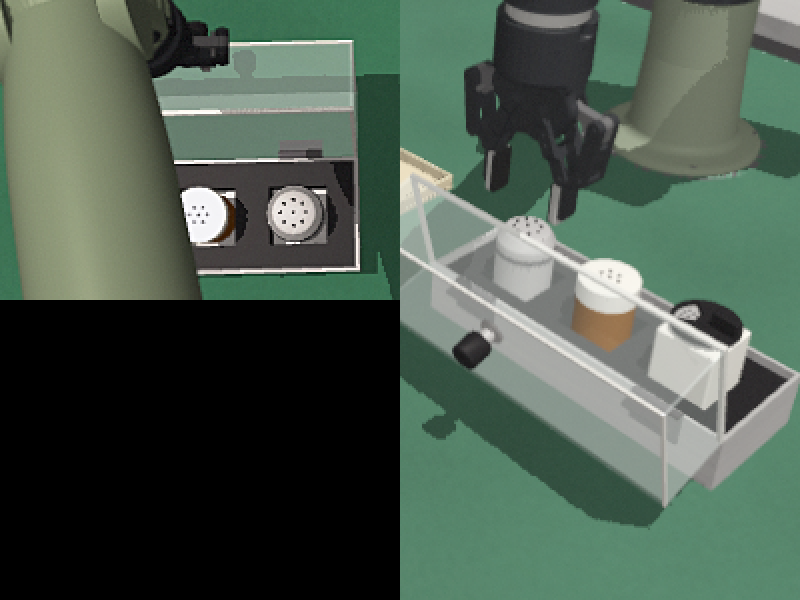

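The cover is open at its stop, but the arm hides the shaker from the top camera. I'll move aside, turn the tool for the rib, and look again.

play_rows(rows="4 -4 0 0;4 -4 0 0;4 -4 0 0;4 -4 0 0;4 -4 0 0;0 0 0 -10;0 0 0 -10;0 0 0 -10;0 0 0 -10;0 0 0 -10", jaw=4)

```text
time_s: 11.55
eef_pos: [0.4112, 0.0271, 0.417]
orientation: [-0.435, 0.9, 0.001, -0.002]
contact_force: [-0.3, 1.1, 0.5]
gripper_width: 0.04
grasp_force: 0.0
```

```bash
python3 - <<'E'
from h import *
t=get_image("top");s=get_image("scene");st=state();print(st["eef_pos"])
o=np.zeros((600,800,3),np.uint8)
o[:,:400]=cv2.resize(t["img"][285:335,145:185],None,fx=10,fy=10,interpolation=cv2.INTER_CUBIC)[:600,:400] if 0 else 0
o[:400,:400]=cv2.resize(t["img"][285:335,150:200],None,fx=8,fy=8,interpolation=cv2.INTER_CUBIC)
o[:360,410:800]=cv2.resize(s["img"][270:342,455:533],None,fx=5,fy=5,interpolation=cv2.INTER_CUBIC)
o[410:600,:400]=cv2.resize(t["img"][250:345,130:330],(400,190))
cv2.imwrite("pics/c3.png",o[...,::-1])
E
```

```text
[0.41128409 0.02713728 0.41715723]
```

View pics/c3.png

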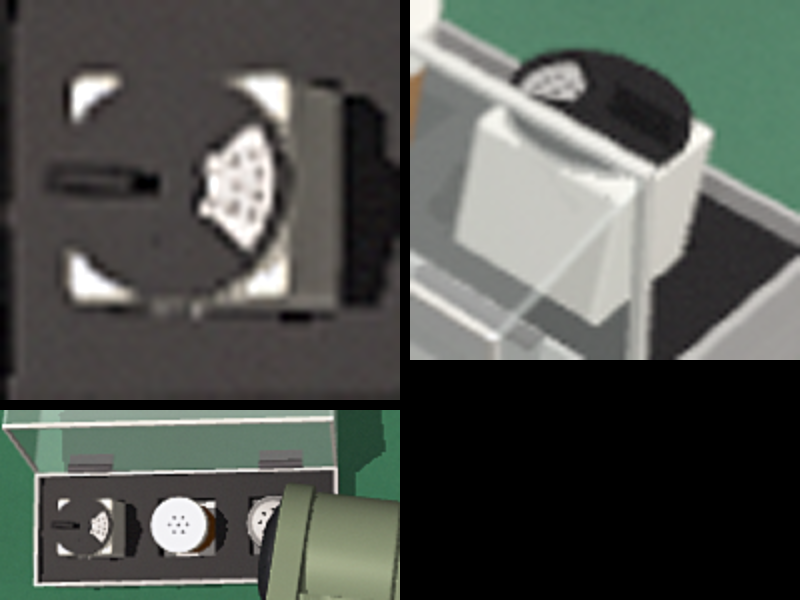

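The top crop (8x, origin 150,285) shows the white body from (68,72) to (291,302). The rib runs from (46,180) to (158,183), pointing to +y, and the window sits over the fine holes at (240,187).

```bash
python3 - <<'E'
from h import *
t=get_image("top")
f=lambda u,v,z: np.round(atz(t,150+u/8-.5+.06,285+v/8-.5+.06,z),4)
print("body",f(179.5,187,.106),[f(*p,.106)[:2] for p in [(68,72),(291,72),(68,302),(291,302)]])
print("rib ends",f(46,180,.131),f(158,183,.131),"win",f(240,187,.110))
s=state();print(s["eef_pos"],s["orientation"])
E
```

```text
body [0.4629 0.3349 0.106 ] [array([0.4947, 0.3673]), array([0.4949, 0.3046]), array([0.431 , 0.3652]), array([0.4314, 0.3028])]
rib ends [0.4635 0.3655 0.131 ] [0.4628 0.3346 0.131 ] win [0.4628 0.317  0.11  ]
[0.41141651 0.02713665 0.41737443] [-4.31149873e-01  9.02279322e-01  6.55080264e-04 -1.17594015e-03]
```

play_rows(rows="0 0 0 -10;0 0 0 -10;0 0 0 -10;0 0 0 -10;-5.3 -1 0 0;-5.3 -1 0 0;-5.3 -1 0 0;-5.3 -1 0 0;-5.3 -0.9 0 0;-5.3 -0.9 0 0")

```text
time_s: 12.95
eef_pos: [0.4629, 0.348, 0.4177]
orientation: [0.714, -0.7, -0.0, 0.001]
contact_force: [1.0, 1.1, -0.6]
gripper_width: 0.04
grasp_force: 0.0
```

play_rows(rows="0 0 0 0;0 0 4 0;0 0 4 0;0 0 2 0;0 0 0 0;0 0 0 0;0 0 0 0;0 0 0 0;0 0 0 0;0 0 0 0")

```text
time_s: 14.2
eef_pos: [0.4631, 0.3463, 0.3188]
orientation: [0.715, -0.699, 0.0, -0.0]
contact_force: [0.5, -0.1, 0.3]
gripper_width: 0.0399
grasp_force: 0.0
```

play_rows(rows="0 0 1.3 0;0 0 1.2 0;0 0 0 0;0 0 0 0;0 0 0 0;0 0 0 0;0 0 0 0;0 0 0 0;0 0 0 0;0 0 0 0")

```text
time_s: 15.45
eef_pos: [0.4631, 0.3463, 0.2936]
orientation: [0.715, -0.699, -0.0, -0.0]
contact_force: [0.1, 0.4, -0.8]
gripper_width: 0.04
grasp_force: 0.0
```

play_rows(rows="0 0 0 0;0 0 0 0;0 0 0 0;0 0 0 0;0 0 0 0;0 0 0 0;0 0 0 0;0 0 0 0;0 0 0 0;0 0 0 0", jaw=0.2, force=20)

```text
time_s: 16.7
eef_pos: [0.4631, 0.3463, 0.2938]
orientation: [0.715, -0.699, -0.0, -0.0]
contact_force: [-2.5, -0.7, 5.1]
gripper_width: 0.0058
grasp_force: 25.1
```

play_rows(rows="0.02 -0.21 -0.1 10;0.02 -0.21 0 10;0.02 -0.21 0 10;0.02 -0.21 0 10;0.02 -0.21 0 10;0.02 -0.21 0 10;0.02 -0.21 0 10;0.02 -0.21 0 10;0.02 -0.21 0 10;0 0 0 0")

```text
time_s: 17.95
eef_pos: [0.4756, 0.3341, 0.2937]
orientation: [-0.012, 1.0, -0.0, -0.0]
contact_force: [-0.6, 0.7, -3.8]
gripper_width: 0.0059
grasp_force: 24.0
```

play_rows(rows="0 0 0 0;0 0 0 0;0 0 0 0;0 0 0 0;0 0 0 0;0 0 -3 0;0 0 -4 0;0 0 -4 0;0 -5 0 0;0 -5 0 0", jaw=4)

```text
time_s: 19.2
eef_pos: [0.4775, 0.2337, 0.4053]
orientation: [-0.012, 1.0, 0.0, 0.001]
contact_force: [2.0, 0.7, 0.8]
gripper_width: 0.0398
grasp_force: 0.0
```

play_rows(rows="0 -5 0 0;0 -5 0 0;0 -5 0 0;0 -5 0 0;0 0 0 0;0 0 0 0;0 0 0 0;0 0 0 0;0 0 0 0;0 0 0 0", jaw=8.5)

```text
time_s: 20.45
eef_pos: [0.4819, 0.0348, 0.4046]
orientation: [-0.011, 1.0, 0.0, -0.0]
contact_force: [0.6, -0.1, -0.7]
gripper_width: 0.085
grasp_force: 0.0
```

```bash
python3 - <<'E'
from h import *
t=get_image("top");s=get_image("scene");print(state()["eef_pos"],state()["orientation"])
o=np.zeros((600,800,3),np.uint8)
o[:400,:400]=cv2.resize(t["img"][285:335,150:200],None,fx=8,fy=8,interpolation=cv2.INTER_CUBIC)
o[:360,410:800]=cv2.resize(s["img"][270:342,455:533],None,fx=5,fy=5,interpolation=cv2.INTER_CUBIC)
o[410:600,:400]=cv2.resize(t["img"][250:345,130:330],(400,190))
cv2.imwrite("pics/c4.png",o[...,::-1])
E
```

```text
[0.48189938 0.03461724 0.4045665 ] [-1.10184232e-02  9.99939295e-01  3.89244674e-06 -2.06449090e-05]
```

View pics/c4.png

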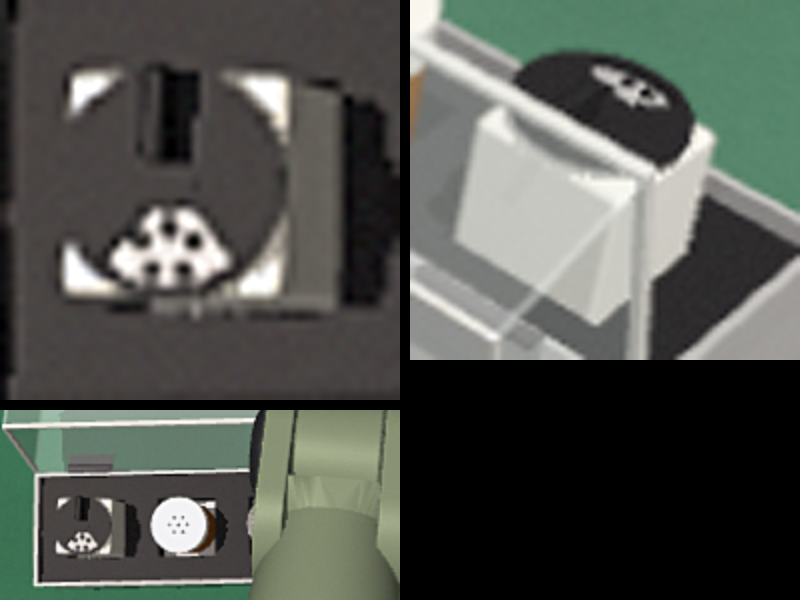

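The window is now over the five coarse holes, at (170,250) in the crop. Next is the pick.

play_rows(rows="0.2 5 0 0;0.2 5 0 0;0.2 5 0 0;0.2 5 0 0;0.2 5 0 0;0.2 5 0 0;0 0 0 0;0 0 4 0;0 0 4 0;0 0 0 0")

```text
time_s: 21.8
eef_pos: [0.4622, 0.3326, 0.3218]
orientation: [-0.01, 1.0, -0.002, -0.003]
contact_force: [-0.4, -0.4, 0.9]
gripper_width: 0.0844
grasp_force: 0.0
```

play_rows(rows="0 0 2 0;0 0 2 0;0 0 2 0;0 0 1.5 0;0 0 1.2 0;0 0 0 0;0 0 0 0;0 0 0 0;0 0 0 0;0 0 0 0")

```text
time_s: 23.05
eef_pos: [0.4634, 0.3342, 0.2378]
orientation: [-0.011, 1.0, 0.0, 0.0]
contact_force: [-1.1, 0.5, 0.4]
gripper_width: 0.0848
grasp_force: 0.0
```

play_rows(rows="0 0 0.1 0;0 0 0 0;0 0 0 0;0 0 0 0;0 0 0 0;0 0 0 0;0 0 0 0;0 0 0 0;0 0 0 0;0 0 0 0", jaw=5, force=50)

```text
time_s: 24.3
eef_pos: [0.4635, 0.3341, 0.2367]
orientation: [-0.011, 1.0, -0.0, 0.0]
contact_force: [0.3, -3.0, 5.1]
gripper_width: 0.0619
grasp_force: 55.0
```

play_rows(rows="0 0 -0.5 0;0 0 -1 0;0 0 -1 0;0 0 -1.5 0;0 0 -2 0;0 0 -2 0;0 0 -2 0;0 0 -2 0;0 0 0 0;0 0 0 0")

```text
time_s: 25.55
eef_pos: [0.4631, 0.334, 0.3563]
orientation: [-0.011, 1.0, -0.0, -0.0]
contact_force: [0.9, -0.7, -4.5]
gripper_width: 0.0617
grasp_force: 55.1
```

```bash
python3 - <<'E'
from h import *
s=get_image("scene");save(s,"c5.png",(340,130,600,330),3);st=state();print(st["eef_pos"],st["gripper_width"],st["grasp_force"])
E
```

```text
[0.4630034  0.33389563 0.3558263 ] 0.06185825556890254 55.058431192010175
```

View pics/c5.png

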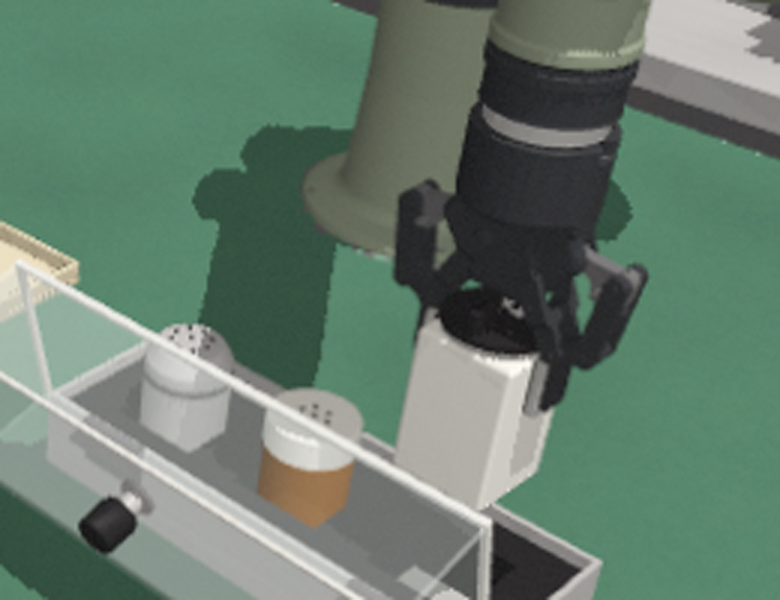

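The shaker is held upright, at about (470,400) in the crop, clear of the bin. I'll raise it a little more and carry it to the tray.

play_rows(rows="0 0 -2 0;0.1 -2 -1 0;0.2 -4 0 0;0.2 -4.5 0 0;0.2 -4.5 0 0;0.2 -4.5 0 0;0.2 -4.5 0 0;0.2 -4.5 0 0;0.2 -4.5 0 0;0.2 -4.5 0 0")

```text
time_s: 26.85
eef_pos: [0.4534, -0.0432, 0.3861]
orientation: [-0.011, 1.0, -0.0, -0.0]
contact_force: [0.9, 0.3, -4.6]
gripper_width: 0.0615
grasp_force: 55.8
```

play_rows(rows="0.2 -4.5 0 0;0.2 -4.5 0 0;0.2 -4.5 0 0;0.2 -4 0 0;0.1 -2 0 0;0.1 -0.9 0 0;0 0 0 0;0 0 0 0;0 0 0 0;0 0 0 0")

```text
time_s: 28.1
eef_pos: [0.4491, -0.2447, 0.3867]
orientation: [-0.011, 1.0, -0.0, 0.0]
contact_force: [0.0, -0.0, -3.1]
gripper_width: 0.0618
grasp_force: 55.9
```

play_rows(rows="0 0 2 0;0 0 3 0;0 0 3 0;0 0 2.5 0;0 0 1.5 0;0 0 1 0;0 0 0.7 0;0 0 0.5 0;0 0 0 0;0 0 0 0")

```text
time_s: 29.35
eef_pos: [0.4491, -0.2455, 0.245]
orientation: [-0.011, 1.0, -0.0, 0.0]
contact_force: [-0.2, 1.0, -3.7]
gripper_width: 0.0621
grasp_force: 55.9
```

play_rows(rows="0 0 0.2 0;0 0 0.2 0;0 0 0.2 0;0 0 0.1 0;0 0 0.1 0;0 0 0.1 0;0 0 0 0;0 0 0 0;0 0 0 0;0 0 0 0")

```text
time_s: 30.6
eef_pos: [0.449, -0.2453, 0.2356]
orientation: [-0.011, 1.0, -0.0, 0.0]
contact_force: [-0.2, -0.0, -3.4]
gripper_width: 0.0617
grasp_force: 55.9
```

play_rows(rows="0 0 0.05 0;0 0 0.05 0;0 0 0 0;0 0 0 0;0 0 0 0;0 0 0 0;0 0 0 0;0 0 0 0;0 0 0 0;0 0 0 0")

```text
time_s: 31.85
eef_pos: [0.449, -0.2454, 0.2347]
orientation: [-0.011, 1.0, -0.0, 0.0]
contact_force: [-1.5, 0.9, 3.1]
gripper_width: 0.0617
grasp_force: 56.6
```

play_rows(rows="0 0 0 0;0 0 0 0;0 0 0 0;0 0 0 0;0 0 0 0;0 0 0 0;0 0 0 0;0 0 0 0;0 0 0 0;0 0 0 0", jaw=8.5)

```text
time_s: 33.1
eef_pos: [0.449, -0.2453, 0.2346]
orientation: [-0.011, 1.0, -0.0, 0.0]
contact_force: [0.4, -0.2, -0.4]
gripper_width: 0.0847
grasp_force: 0.0
```

play_rows(rows="0 0 -1 0;0 0 -2 0;0 0 -3 0;0 0 -4 0;0 0 -4 0;0 0 -3 0;0 5 0 0;0 5 0 0;0 5 0 0;0 5 0 0")

```text
time_s: 34.35
eef_pos: [0.4443, -0.0439, 0.4054]
orientation: [-0.011, 1.0, -0.0, 0.001]
contact_force: [0.3, 0.3, 0.3]
gripper_width: 0.0845
grasp_force: 0.0
```

```bash
python3 - <<'E'
from h import *
t=get_image("top");s=get_image("scene");print(state()["eef_pos"],state()["time_s"])
o=np.zeros((600,800,3),np.uint8)
o[:480,:400]=cv2.resize(t["img"][195:375,350:500],(400,480),interpolation=cv2.INTER_CUBIC)
o[:480,400:]=cv2.resize(s["img"][140:350,170:560],(400,215),interpolation=cv2.INTER_CUBIC)[:480] if 0 else 0
o[:300,400:]=cv2.resize(s["img"][150:285,180:360],(400,300),interpolation=cv2.INTER_CUBIC)
o[310:600,400:]=cv2.resize(s["img"][180:370,330:592],(400,290),interpolation=cv2.INTER_CUBIC)
cv2.imwrite("pics/c6.png",o[...,::-1])
E
```

```text
[ 0.4437336  -0.04180214  0.40531885] 34.45
```

View pics/c6.png

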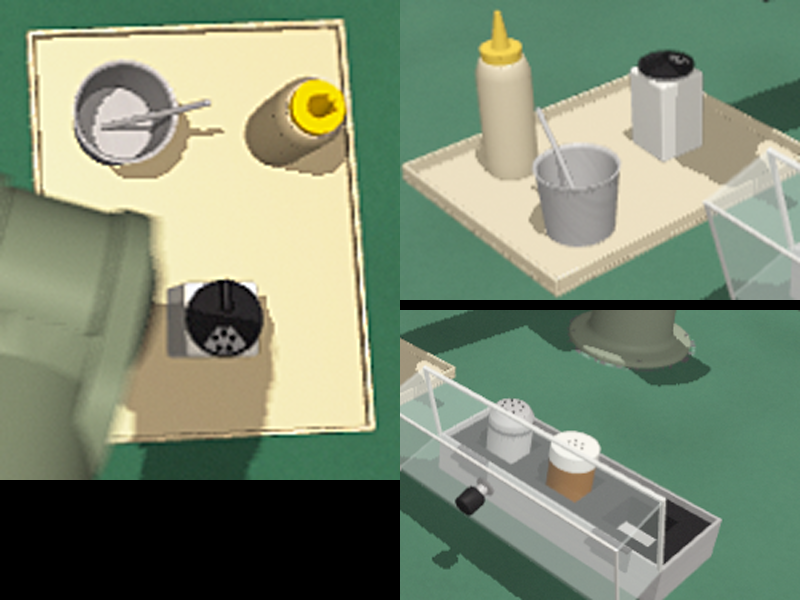

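The shaker stands upright on the tray's near part, at (222,320) in the crop, with the coarse holes showing. The cover is open, and the other shakers, pot and bottle look undisturbed. The arm touches nothing, so I'm handing in.

```bash
python3 -c "
from plant import *
print(close_job())"
```

```text
the job is handed in; nothing more can be done
None
```

I handed the job in at about 34 s: the last pictures show the cover open, the dial window over the coarse holes, and the shaker upright on the near part of the tray with nothing else moved; no verdict came back.

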